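Lid on the pot, knob on the burner valve and held in

ROBOT

A 6-joint arm with a two-finger parallel gripper is mounted at the origin on the work surface. World frame = base frame: x ahead of the robot, y to its left, z up, the work surface at z = 0. Lengths are in m, angles in degrees, forces in N, time in s.
With the tool pointing down it reaches from about 0.25 to 0.725 m from the base axis. Payload 9.7 kg.
Tool frame: the origin (TCP) lies between the finger pads; the fingertips stand 17 mm ahead of it and the grasp point (between the pads) lies 2 mm behind it; z points along the fingers, y is the direction in which the jaws open and shut (so a half turn about z gives the same grasp; the last joint's range is limited). The gripper opens to 85 mm and grips with 20 to 120 N. Pads are 22 mm wide; open, the fingers measure 114 mm over their backs; the gripper's body (76 mm by 85 mm) begins 54 mm behind the grasp point. The pads swing forward as they close: fully open they stand 13 mm farther back than shut.
Start: joints at [64.114, 4.979, 10.078, 95.1, 0, 90], TCP at [0.24, 0.495, 0.248] pointing down, gripper open.
Joint ranges: [-179.16, 179.16], [-48.56, 103.87], [-65.8, 70.77], [-126.05, 130.52], [-82.76, 87.17], [-180, 180]. Speed limits (degrees/s): [127.2, 127.2, 147.25, 180, 180, 180].

INTERFACE

Orientations are given as [roll, pitch, yaw] about the fixed x, y, z axes, in that order (R = Rz(yaw) Ry(pitch) Rx(roll)).
In Python, from workcell import monitor, cams, order gives the robot as it stands. The module is installed in compiled form; this text tells all that it offers.
- The arm moves only by the shell command python3 -m handwheel 'ROWS' [OPENING] [FORCE]. ROWS is JSON, a list of rows, each a list of 6 numbers: the shift along the tool's x, y, z in m, then the turn, a rotation vector about the tool's x, y, z in degrees. In form: [[tx, ty, tz, wx, wy, wz], ...]. A call has exactly 8 rows; each row shifts and turns the commanded pose from where the row before left it, along the tool's axes as they then stand; what a row does not reach is not made up. A row lasts 1/12 s, in which the tool goes at most 41.7 mm and 7.16 degrees, less where a joint would pass 70% of its speed; a pose out of reach is approached as far as the arm can. A call is refused whole if a number of a shift passes 0.0417 or a number of a turn 7.16, either way. A call with a gripper value outside its range is refused whole. OPENING is the opening, from -1 (shut) to 1 (fully open), set as the call begins (- or left out, the last holds). The fingers move at their own pace and stop on an object; FORCE is the grip in N (left out, the last holds). Time passes only in rows, so rows that do not move let the fingers close, or fill a call up. It gives the time, the measured TCP pose, the force and the opening at its end, in the units of the state.
- monitor.get_obs(): the state, without advancing time (a new reading comes with each control period).
- cams.camera(name): name is "scene" or "top" or "wrist"; returns a dict with "img" (384x512x3 uint8, red, green, blue), "depth" (384x512 float32, m along the optical axis (not along the pixel's ray), 0 where there is no reading), "fx", "fy", "cx", "cy" (pixels), "distortion" ([k1, k2, p1, p2, k3] as OpenCV has them; the pictures are not rectified), "rvec" (rotation vector, rad) and "tvec" (3), from world to camera coordinates, as OpenCV has them; the wrist camera has in their place "tool_from_camera" (4x4, takes a point from camera to tool coordinates, whose origin is the TCP and whose axes are the flange's). Camera axes: x right, y down, z forward; pixel columns grow to the right and rows downward; lengths in m; the calibration is good to about 2 mm. A picture is of the moment at which its call begins: read the wrist's pose just before it.
- order.job_done(): hands the job in, once; it reports no verdict.
The state is a dict: "time": time; "q": joint angles; "qd": joint speeds; "joint_efforts": joint torques, N m; "ee_pos": TCP position; "tcp_rot": TCP orientation; "wrist_force": force on the tool from outside, world axes, zero at the start; "torque": the same for the moment, N m; "opening": finger opening in m.
Only numpy, scipy, OpenCV 4.12 (cv2) and the standard library are available. Lean on these libraries where they do the work, as an engineer would, in place of code of your own. Each camera call takes 0.05 s, during which the arm holds its last target. There are 200 camera calls.

TASK

At the food bank's soup corner, first set the red lid gently on the pot that stands on the gas ring, so that it sits level in the rim, and let go of it. Then pick up the loose black control knob, turn it so that its white pointer is on the same side as the flat of the ring's D-shaped brass shaft, push it fully home on the shaft and keep pressing so that the sprung shaft stays pushed well in, as one does to light a burner: finish while still holding the knob pressed down. Leave the pot on its ring and everything else on the table where it is.

Things in the scene. Friction and masses are not known exactly. Their poses are not given: they have to be found in the camera images.
- lid_handle (a point): Red pot lid, 156 mm disc lying right way up on the table at the start, with an upright round black handle (20 mm across, 32 mm tall) in its middle. Point on the handle's axis, 14 mm below its top, 18 mm above its foot, 30 mm above the lid's underside; z up. Below the disc a bevelled plug, 128 mm across, 6 mm deep, goes into the pot's mouth. About 0.22 kg
- lid_seat (a point): Point of the lid on its axis, level with the underside of the disc's overhanging edge (the face that comes to rest on the pot's rim), 24 mm below lid_handle, 6 mm above the plug's underside
- pot_rim (a point): Centre of the mouth of the round aluminium pot, level with its rim; z up. Pot 144 mm across outside, 136 mm inside, 85 mm tall, two small ears below the rim; it stands loose on the gas ring, rim about 0.16 m above the table. With the lid seated, lid_seat lies at this point and lid_handle 24 mm above it
- lid: The lid as a whole; origin at the centre of its underside, z up
- ring_centre (a point): Middle of the gas ring's support bars on the fixed steel hob (230 x 320 mm, 55 mm tall), level with their tops, 73 mm above the table: where the pot's underside stands
- knob_centre (a point): Loose black control knob, 48 mm long (x), 30 mm wide (y, parallel flat sides to grip), 38 mm tall, standing on the table, socket down. Its centre, 19 mm above its underside; z up; x points to the end with the white pointer line
- knob_socket_end (a point): Point on the knob's axis at the inner end of the socket, 22 mm above its underside, 3 mm above knob_centre. It meets shaft_top when the knob is fully home
- knob_pointer (a point): Pointer end of the knob's top: 24 mm from the axis along the knob's x, 19 mm above knob_centre
- knob: The whole knob, about 60 g; origin at the centre of its underside, x to the pointer end, z up. Its socket, open below, is 22 mm deep and D-shaped: 16 mm diameter about the knob's axis, with a flat 3.5 mm from the axis on the pointer (+x) side
- shaft_top (a point): Centre of the top of the upright brass D-shaft on the hob's right-hand part; z up, x points out of its flat side. 14 mm diameter, flat 2.5 mm from the axis, top edge bevelled 1.5 mm; top 34 mm above the hob's panel (89 mm above the table) when not pressed. A white mark on the black collar at its foot lies on the flat's side. It turns only stiffly (0.2 N m): match the knob to it
- shaft (a joint): How far the shaft is pushed down, m: 0 at rest, 0.007 at the stop. Spring: about 3 N starts it, about 8 N reaches the stop; it springs back when let go. It also goes down if a badly turned knob is pressed on its top
- can_red: Food can with red label, 74 mm across, 109 mm tall, upright, origin at the centre of its underside; leave it
- can_yellow: Food can with yellow label, 74 mm across, 109 mm tall, upright, origin under its centre; leave it
- jar: Amber glass jar with red cap, 64 mm across, 100 mm tall, origin under its centre; leave it
- carton: Yellow carton 60 x 100 x 150 mm tall, upright, origin under its centre; leave it
- mug: White mug, 80 mm across, 90 mm tall, origin under its centre; leave it
- spoon: Wooden spoon lying on the table, origin under its middle; leave it
Things that resemble listed ones, but are neither listed nor needed, are in the scene too. There is more than one size of the lid; the job needs the smallest.

How it is judged:
By the outcome, as a careful person would: the job done as asked, in the order asked, and still so for the second after the job is handed in, while the arm keeps its last pose, push and grip.
It also fails if it takes over 58 s, if anything falls off the work surface, if the arm or the gripper's body presses on something with over 40 N, if the wrist force passes 120 N, or if a joint passes its speed limit or range.

## Working session

There is one attempt and no reset: what is moved stays moved. The work goes in short steps, Python scripts to look and compute and a shell command to move; the robot and the scene stay as the last step left them, time stands still between calls to the robot, and variables do not carry over. Pictures are saved under pics/ and viewed, about 8 in all and at most 12, crops included, and the job is handed in when it is done.

```bash
mkdir -p pics; cat > h.py <<'E'
import numpy as np, cv2
from scipy.spatial.transform import Rotation as R
from workcell import monitor, cams, order
def T_wc(c,obs=None):
    if 'rvec' in c and c['rvec'] is not None:
        Rm=cv2.Rodrigues(np.array(c['rvec'],float))[0]; t=np.array(c['tvec'],float).ravel()
        T=np.eye(4);T[:3,:3]=Rm.T;T[:3,3]=-Rm.T@t; return T
    T=np.eye(4);T[:3,:3]=R.from_euler('xyz',obs['tcp_rot'],degrees=True).as_matrix();T[:3,3]=obs['ee_pos']
    return T@np.array(c['tool_from_camera'])
def grab(n):
    o=monitor.get_obs(); c=cams.camera(n); c['T']=T_wc(c,o); c['obs']=o; return c
def K(c): return np.array([[c['fx'],0,c['cx']],[0,c['fy'],c['cy']],[0,0,1.]])
def rays(c,uv):
    p=cv2.undistortPoints(np.array(uv,float).reshape(-1,1,2),K(c),np.array(c['distortion'],float)).reshape(-1,2)
    return np.c_[p,np.ones(len(p))]
def cloud(c):
    h,w=c['depth'].shape; u,v=np.meshgrid(np.arange(w),np.arange(h))
    P=rays(c,np.c_[u.ravel(),v.ravel()])*c['depth'].ravel()[:,None]
    return (P@c['T'][:3,:3].T+c['T'][:3,3]).reshape(h,w,3)
def onz(c,uv,z):
    d=rays(c,uv)@c['T'][:3,:3].T; o=c['T'][:3,3]
    return o+d*((z-o[2])/d[:,2])[:,None]
def save(n,im,s=1):
    cv2.imwrite('pics/'+n,cv2.resize(im[:,:,::-1],None,fx=s,fy=s,interpolation=cv2.INTER_CUBIC))
E
python3 - <<'E'
from h import *
import pickle
o=monitor.get_obs();print(o)
C={n:grab(n) for n in('scene','top','wrist')}
pickle.dump(C,open('c0.pkl','wb'))
for n,c in C.items(): print(n,c['T'].round(3).tolist(),c['fx'],c['distortion'])
save('top0.png',C['top']['img'],1.5);save('scene0.png',C['scene']['img'],1.5)
E
```

```text
{'time': 0.0, 'q': array([ 6.41150608e+01,  5.01048042e+00,  1.00354421e+01,  9.50992341e+01,
       -6.92045027e-05,  9.00003612e+01]), 'qd': array([-0.03263568,  0.04025425,  0.09962061, -0.01100187, -0.09983647,
        0.01540817]), 'joint_efforts': array([ 3.22715736e-03, -5.20387137e+01,  4.64804757e+01,  1.62244641e-02,
        2.57454549e-04,  1.46391648e-05]), 'ee_pos': array([0.24002403, 0.49464009, 0.24759785]), 'tcp_rot': array([-1.79925728e+02,  6.96726769e-05,  1.54114700e+02]), 'wrist_force': array([-0.01977835, -0.97217633,  0.03795655]), 'torque': array([-0.01946484, -0.01150935, -0.00028943]), 'opening': 0.08533031117493928}
scene [[0.695, 0.404, -0.594, 1.433], [0.719, -0.368, 0.59, -0.929], [0.02, -0.837, -0.547, 0.96], [0.0, 0.0, 0.0, 1.0]] 446.565492587451 [0.00602234 0.         0.         0.         0.        ]
top [[-0.004, -0.996, 0.088, 0.343], [-1.0, 0.005, 0.009, -0.04], [-0.009, -0.088, -0.996, 1.764], [0.0, 0.0, 0.0, 1.0]] 480.2778325124089 [-0.18860686  0.          0.          0.          0.        ]
wrist [[0.436, 0.867, 0.241, 0.178], [0.9, -0.42, -0.119, 0.524], [-0.001, 0.269, -0.963, 0.374], [0.0, 0.0, 0.0, 1.0]] 284.4654487805352 [0.01313536 0.         0.         0.         0.        ]
```

View pics/top0.png

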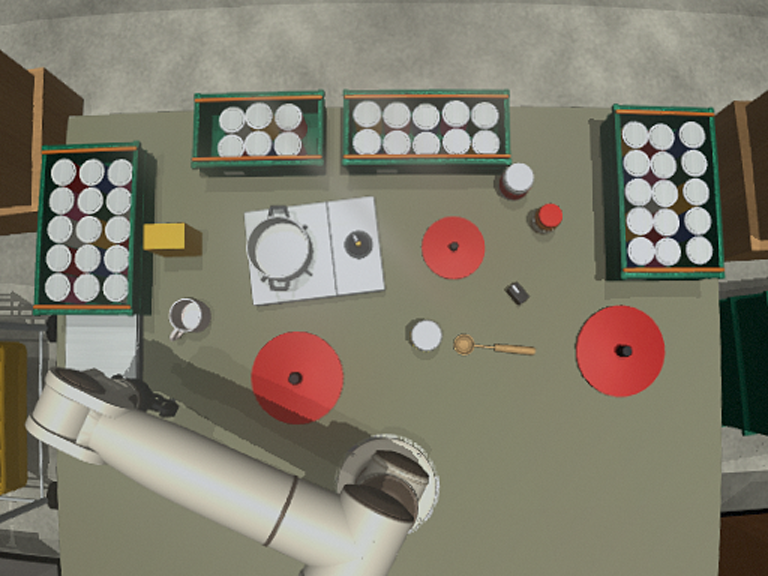

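View pics/scene0.png

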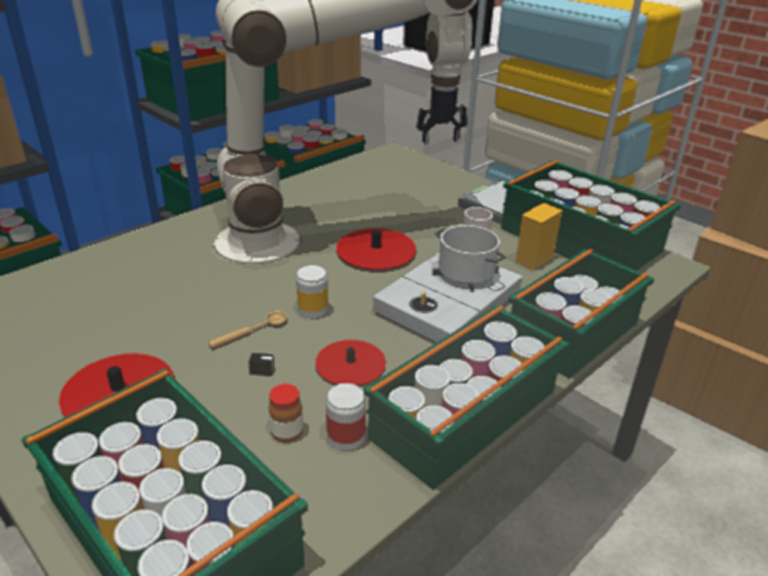

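The top view at 1.5x shows three red lids: (453,247), (297,378) and (620,350). The one at (453,247) looks smallest, about 63 px across against about 90. The knob is at (516,292), the pot at (281,248) and the shaft at (358,243). Next I measure these and check them in an enlarged crop.

```bash
python3 - <<'E'
from h import *
import pickle
C=pickle.load(open('c0.pkl','rb'))
def circ(p):
    A=np.c_[2*p[:,:2],np.ones(len(p))];s=np.linalg.lstsq(A,(p[:,:2]**2).sum(1),rcond=None)[0]
    return s[:2],np.sqrt(s[2]+s[:2]@s[:2])
for n in('top','scene'):
    c=C[n];P=cloud(c);hsv=cv2.cvtColor(c['img'],cv2.COLOR_RGB2HSV)
    red=(((hsv[...,0]<8)|(hsv[...,0]>172))&(hsv[...,1]>150)&(P[...,2]<.04)&(P[...,2]>-.02)).astype(np.uint8)
    k,l,s,_=cv2.connectedComponentsWithStats(red)
    for i in range(1,k):
        if s[i,4]<400: continue
        pts=cv2.findContours((l==i).astype(np.uint8),0,1)[0][0].reshape(-1,2)
        q=onz(c,pts,np.median(P[l==i][:,2])); cc,r=circ(q)
        print(n,'lid',s[i],cc.round(4),'diam',2*r.round(4),'z',np.median(P[l==i][:,2]).round(4))
        d=np.hypot(P[...,0]-cc[0],P[...,1]-cc[1]); m=(d<.025)&(P[...,2]>.03)&(P[...,2]<.09)&(hsv[...,2]<90)
        if m.sum(): 
            zt=np.percentile(P[m][:,2],95); t=P[m&(P[...,2]>zt-.006)]; print('  handle top',zt.round(4),t.mean(0).round(4),len(t))
    # knob
    g=P[...,2]; m=(hsv[...,2]<80)&(g>.01)&(g<.06)
    k,l,s,_=cv2.connectedComponentsWithStats(m.astype(np.uint8))
    for i in range(1,k):
        if 25<s[i,4]<800:
            p=P[l==i];print(n,'dark',s[i],p.mean(0).round(3),'zmax',p[:,2].max().round(3))
    b=hsv[...,0];m=(g>.145)&(g<.175)&(P[...,0]>.2)&(P[...,0]<.7)&(P[...,1]>.1)&(P[...,1]<.4)
    k,l,s,_=cv2.connectedComponentsWithStats(m.astype(np.uint8))
    for i in range(1,k):
        if s[i,4]>30:
            p=P[l==i];cc,r=circ(p);print(n,'rim?',s[i],cc.round(4),2*r.round(4),np.median(p[:,2]).round(4))
    print(n,'table z',np.median(g[(abs(P[...,0]-.4)<.02)&(abs(P[...,1]+.05)<.02)]).round(4))
    # shaft
    yel=(hsv[...,0]>14)&(hsv[...,0]<35)&(hsv[...,1]>70)&(g>.06)&(g<.1)
    print(n,'brass',yel.sum(),P[yel].mean(0).round(4),np.percentile(g[yel],90))
    v,u=np.nonzero(yel);print(np.c_[u,v].mean(0))
t=C['top']['img'];s=C['scene']['img']
cr=lambda im,u,v,a:cv2.resize(im[v-a:v+a,u-a:u+a],(260,260),interpolation=cv2.INTER_CUBIC)
im=np.vstack([np.hstack([cr(t,302,165,30),cr(t,344,195,18),cr(t,239,162,22)]),np.hstack([cr(s,233,240,32),cr(s,175,242,20),cr(s,283,202,24)])])
save('crop1.png',im)
E
```

```text
top lid [ 282  145   41   41 1287] [ 0.5831 -0.1653] diam 0.1488 z 0.0111
  handle top 0.0463 [ 0.5821 -0.1653  0.044 ] 14
top lid [ 384  204   59   60 2717] [ 0.3259 -0.5762] diam 0.221 z 0.0155
  handle top 0.0692 [ 0.3267 -0.5759  0.0668] 23
top lid [ 168  221   60   62 2827] [0.2659 0.218 ] diam 0.219 z 0.0162
  handle top 0.0715 [0.2637 0.215  0.0687] 13
top dark [198  69  14   7  65] [0.933 0.192 0.035] zmax 0.06
top dark [136  71  14  34 155] [0.886 0.442 0.037] zmax 0.06
top dark [216  71   2  36  43] [0.871 0.151 0.038] zmax 0.054
top dark [234  70   3  28  35] [0.891 0.084 0.039] zmax 0.057
top dark [311  81   6  10  27] [ 0.876 -0.211  0.032] zmax 0.059
top dark [401  80  27 107 417] [ 0.687 -0.551  0.035] zmax 0.06
top dark [427  81  15   6  35] [ 0.894 -0.669  0.043] zmax 0.059
top dark [443  81  13   6  36] [ 0.894 -0.734  0.038] zmax 0.057
top dark [ 97 103   7  46 203] [0.737 0.592 0.036] zmax 0.06
top dark [ 46 105  13   5  37] [0.813 0.79  0.04 ] zmax 0.06
top dark [ 66 104  22   5  51] [0.813 0.689 0.039] zmax 0.059
top dark [136 113  75   5 198] [0.769 0.306 0.034
[... 1504 characters left out ...]
 0.06
scene dark [248 156   6   9  51] [0.275 0.209 0.041] zmax 0.058
scene dark [370 156  75  24 441] [0.745 0.648 0.04 ] zmax 0.06
scene dark [275 199  15   8  57] [0.589 0.055 0.057] zmax 0.06
scene dark [232 232   5  10  38] [ 0.591 -0.171  0.032] zmax 0.047
scene dark [166 236  16  13 153] [ 0.477 -0.33   0.029] zmax 0.042
scene dark [ 72 247  12  14 101] [ 0.338 -0.582  0.039] zmax 0.06
scene dark [ 30 321  43  63 253] [ 0.623 -0.789  0.035] zmax 0.06
scene dark [173 362  30  22 291] [ 0.9   -0.581  0.039] zmax 0.06
scene rim? [293 150  40  22 281] [0.5694 0.2403] 0.1398 0.1527
scene table z -0.0002
scene brass 1310 [0.1721 0.5616 0.0811] 0.09690142406664544
[283.48320611 143.18396947]
```

View pics/crop1.png

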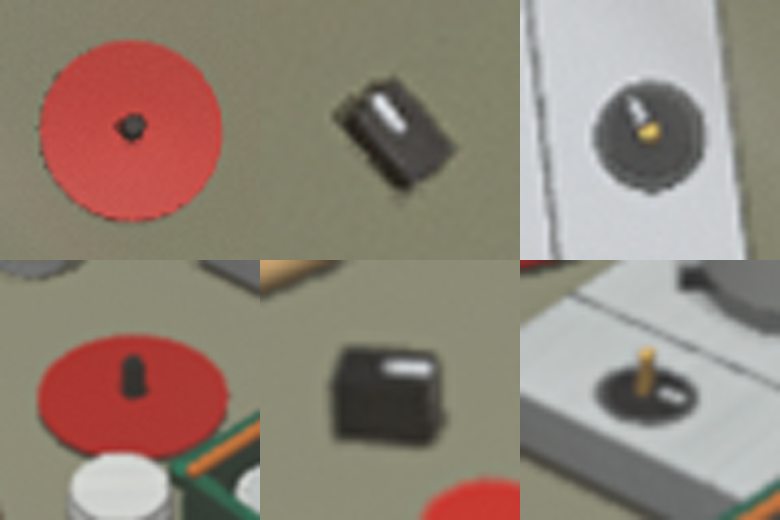

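The crop confirms the lids: the one at world (0.583,-0.165) is about 150 mm across with its handle top at 0.045 m. The other two are about 220 mm, so this is the smallest and fits. The knob pointer faces the upper left of the top view (about +43° yaw). The shaft's white mark also lies to the upper left (about +31°). I move over the hob first for a wrist view.

```bash
python3 -m handwheel '[[0,0,0,0,0,7.1],[0,0,0,0,0,7.1],[0,0,0,0,0,7.1],[0,0,0,0,0,7.1],[0,0,0,0,0,7.1],[0,0,0,0,0,7.1],[0,0,0,0,0,7.1],[0,0,0,0,0,7.1]]' 1
python3 -m handwheel '[[-0.0208,0.0175,-0.0033,0,0,0],[-0.0208,0.0175,-0.0033,0,0,0],[-0.0208,0.0175,-0.0033,0,0,0],[-0.0208,0.0175,-0.0033,0,0,0],[-0.0208,0.0175,-0.0033,0,0,0],[-0.0208,0.0175,-0.0033,0,0,0],[-0.0208,0.0175,-0.0033,0,0,0],[-0.0208,0.0175,-0.0033,0,0,0]]'
python3 -m handwheel '[[-0.0208,0.0175,-0.0033,0,0,0],[-0.0208,0.0175,-0.0033,0,0,0],[-0.0208,0.0175,-0.0033,0,0,0],[-0.0208,0.0175,-0.0033,0,0,0],[-0.0208,0.0175,-0.0033,0,0,0],[-0.0208,0.0175,-0.0033,0,0,0],[-0.0208,0.0175,-0.0033,0,0,0],[0,0,0,0,0,0]]'
python3 - <<'E'
from h import *
import pickle
c=grab('wrist');pickle.dump(c,open('w1.pkl','wb'));print(c['obs']['ee_pos'],c['obs']['tcp_rot'],c['obs']['time'])
save('w1.png',c['img'],1.5)
E
```

```text
time: 0.82
ee_pos: [0.2401, 0.4947, 0.248]
tcp_rot: [-180.0, 0.0, 97.0]
wrist_force: [0.2, -0.3, 0.4]
opening: 0.0854
time: 1.48
ee_pos: [0.4009, 0.3465, 0.2747]
tcp_rot: [-180.0, 0.0, 97.3]
wrist_force: [0.5, 0.5, -0.5]
opening: 0.0854
time: 2.15
ee_pos: [0.5428, 0.2159, 0.2973]
tcp_rot: [-180.0, 0.1, 97.1]
wrist_force: [0.7, -0.1, -0.1]
opening: 0.0854
[0.54283492 0.21590602 0.29725147] [-1.79998629e+02  6.13946600e-02  9.71354301e+01] 2.15
```

View pics/w1.png

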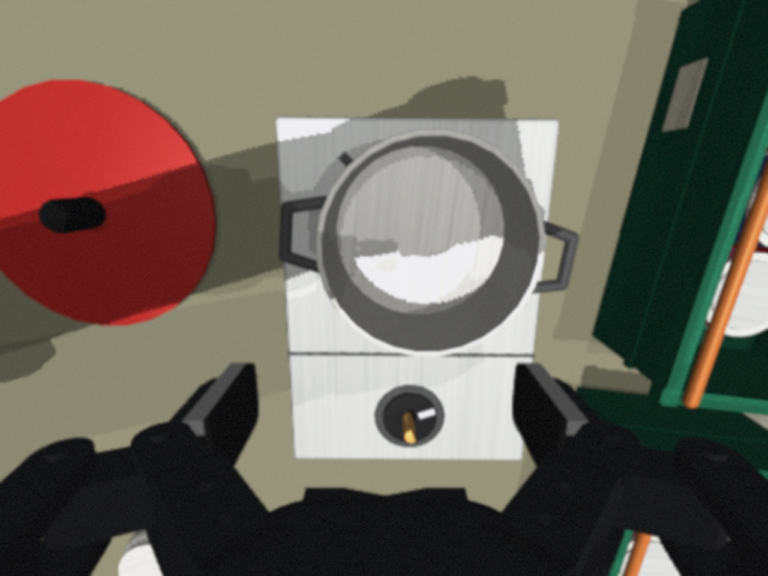

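The wrist view shows the pot rim centred near (433,243), the shaft top at (409,436), the collar at (409,415) and the white mark at (427,413). Next stop is nearer the lid, taking a second view of shaft, lid and knob.

```bash
cat >> h.py <<'E'
def circ(p):
    from scipy.optimize import least_squares
    p=p[:,:2];f=lambda s:np.hypot(*(p-s[:2]).T)-s[2]
    s=least_squares(f,[*p.mean(0),.05],loss='soft_l1',f_scale=.001);return s.x[:2].round(4),(2*s.x[2]).round(4)
def near(P,xy,r): return np.hypot(P[...,0]-xy[0],P[...,1]-xy[1])<r
def shaft(c,xy=(.585,.06)):
    P=cloud(c);hsv=cv2.cvtColor(c['img'],cv2.COLOR_RGB2HSV);z=P[...,2]
    m=near(P,xy,.06)
    zc=np.median(z[near(P,xy,.022)&(hsv[...,2]<90)&(z>.045)&(z<.07)]); print('collar z',zc.round(4),'panel z',np.median(z[m&(hsv[...,2]>180)]).round(4))
    blk=(m&(hsv[...,2]<110)).astype(np.uint8); blk=cv2.morphologyEx(blk,cv2.MORPH_OPEN,np.ones((3,3)))
    cn=max(cv2.findContours(blk,0,1)[0],key=cv2.contourArea); h=cv2.convexHull(cn).reshape(-1,2)
    cc,D=circ(onz(c,h,zc)); print('collar',cc,D)
    fill=np.zeros_like(blk); cv2.fillConvexPoly(fill,h,1); fill=cv2.erode(fill,np.ones((5,5)))
    wh=(fill>0)&(hsv[...,1]<60)&(hsv[...,2]>150); v,u=np.nonzero(wh)
    if len(u):
        w=onz(c,np.c_[u,v],zc);d=w.mean(0)[:2]-cc;e=np.linalg.svd(w[:,:2]-w[:,:2].mean(0))[2][0]
        print('mark',len(u),w.mean(0).round(4),'yaw',np.degrees(np.arctan2(d[1],d[0])).round(1),'axis',np.degrees(np.arctan2(e[1],e[0])).round(1))
    br=m&(hsv[...,0]>10)&(hsv[...,0]<35)&(hsv[...,1]>90)&(hsv[...,2]>60)&(z>.06)
    p=P[br]
    if len(p):
        zt=np.percentile(p[:,2],95);t=br&(z>zt-.004);v,u=np.nonzero(t)
        print('brass top',zt.round(4),P[t].mean(0).round(4),t.sum(),'px',u.mean().round(1),v.mean().round(1),'at z=.089',onz(c,[[u.mean(),v.mean()]],.089)[0].round(4))
E
python3 - <<'E'
from h import *
import pickle
c=pickle.load(open('w1.pkl','rb'));P=cloud(c);z=P[...,2]
m=near(P,(.567,.242),.08)&(z>.148)&(z<.17);print('rim',m.sum(),np.median(z[m]).round(4),circ(P[m]))
hsv=cv2.cvtColor(c['img'],cv2.COLOR_RGB2HSV)
pr=P[m]; print('rim top z',np.percentile(z[m],[10,50,90]).round(4))
rr=np.hypot(*(pr[:,:2]-circ(pr)[0]).T); print(np.percentile(rr,[5,50,95]).round(4))
shaft(c)
E
python3 -m handwheel '[[-0.025,0,-0.001,0,0,0],[-0.025,0,-0.001,0,0,0],[-0.025,0,-0.001,0,0,0],[-0.025,0,-0.001,0,0,0],[-0.025,0,-0.001,0,0,0],[-0.025,0,-0.001,0,0,0],[-0.025,0,-0.001,0,0,0],[-0.025,0,-0.001,0,0,0]]'
python3 -m handwheel '[[-0.014,0,0.006,0,0,0],[-0.014,0,0.006,0,0,0],[-0.014,0,0.006,0,0,0],[-0.014,0,0.006,0,0,0],[-0.014,0,0.006,0,0,0],[0,0,0,0,0,0],[0,0,0,0,0,0],[0,0,0,0,0,0]]'
python3 - <<'E'
from h import *
import pickle
c=grab('wrist');pickle.dump(c,open('w2.pkl','wb'));print(c['obs']['ee_pos'],c['obs']['tcp_rot'],c['obs']['time'])
shaft(c)
save('w2.png',c['img'],1.5)
E
```

```text
rim 2962 0.1578 (array([0.5673, 0.242 ]), np.float64(0.1373))
rim top z [0.151  0.1578 0.159 ]
[0.0673 0.0685 0.071 ]
collar z 0.0594 panel z 0.0555
collar [0.5847 0.0652] 0.064
mark 51 [0.6006 0.0703 0.0594] yaw 18.0 axis -152.7
brass top 0.0901 [0.5838 0.0634 0.089 ] 62 px 273.0 290.4 at z=.089 [0.5838 0.0634 0.089 ]
time: 2.87
ee_pos: [0.5652, 0.02, 0.3057]
tcp_rot: [-180.0, -0.0, 97.4]
wrist_force: [-0.6, 0.5, -0.1]
opening: 0.0856
time: 3.53
ee_pos: [0.5745, -0.0488, 0.2758]
tcp_rot: [-180.0, -0.0, 97.3]
wrist_force: [0.9, -0.0, -0.3]
opening: 0.0854
[ 0.57454085 -0.0488491   0.27584104] [-1.79999499e+02 -1.40631714e-02  9.73095291e+01] 3.5333
collar z 0.0595 panel z 0.0558
collar [0.5851 0.0621] 0.0663
mark 86 [0.6007 0.0703 0.0595] yaw 27.5 axis -154.4
brass top 0.402 [0.5655 0.0182 0.402 ] 21 px 344.9 205.6 at z=.089 [ 0.6788 -0.0658  0.089 ]
```

View pics/w2.png

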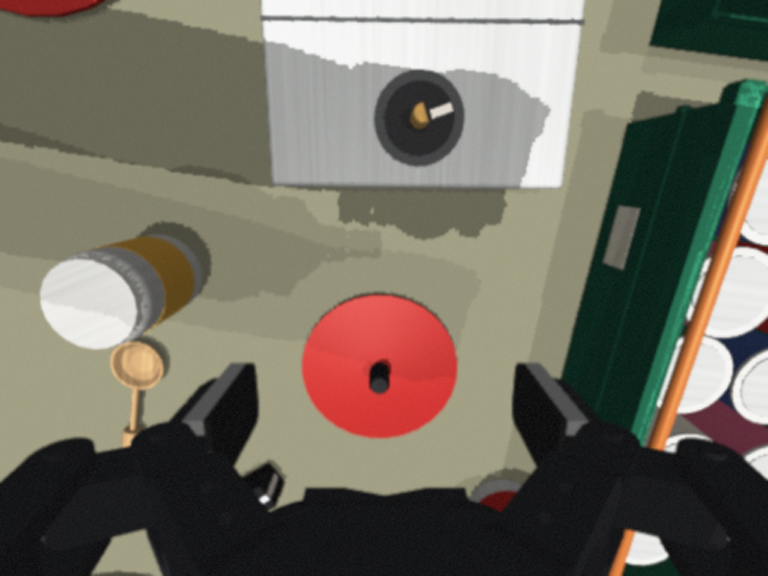

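The view shows the lid centred near (380,366) with its handle at (378,378), the shaft at (419,115) with its mark toward (440,110), and the knob partly visible at (265,487). The hidden-shadow brass fit in this view was spurious, so I redo it with limits, and triangulate the lid handle.

```bash
sed -i 's/(z>.06)$/(z>.06)\&(z<.1)/' h.py; python3 - <<'E'
from h import *
import pickle
c=pickle.load(open('w2.pkl','rb'));P=cloud(c);z=P[...,2];shaft(c)
hsv=cv2.cvtColor(c['img'],cv2.COLOR_RGB2HSV)
red=near(P,(.583,-.165),.1)&((hsv[...,0]<8)|(hsv[...,0]>172))&(hsv[...,1]>130)&(z<.03)
zl=np.median(z[red]);h=max(cv2.findContours(red.astype(np.uint8),0,1)[0],key=cv2.contourArea).reshape(-1,2)
print('disc',zl,circ(onz(c,h,zl)))
m=near(P,(.583,-.165),.03)&(z>.025)&(z<.06)&(hsv[...,2]<100);zt=np.percentile(z[m],90);print('handle top',zt,P[m&(z>zt-.005)].mean(0),m.sum())
m=near(P,(.47,-.32),.06)&(z>.012)&(z<.06);print('knob',P[m].mean(0).round(4),m.sum())
E
```

```text
collar z 0.0595 panel z 0.0558
collar [0.5851 0.0621] 0.0663
mark 86 [0.6007 0.0703 0.0595] yaw 27.5 axis -154.4
brass top 0.0903 [0.5838 0.0618 0.089 ] 116 px 279.8 75.5 at z=.089 [0.5838 0.0618 0.089 ]
disc 0.011411489171250178 (array([ 0.5834, -0.1665]), np.float64(0.1539))
handle top 0.04493292028067334 [ 0.58337937 -0.16466738  0.04379999] 183
knob [ 0.4832 -0.3068  0.0284] 366
```

```bash
python3 -m handwheel '[[-0.0168,-0.0009,0.024,0,0,0],[-0.0168,-0.0009,0.024,0,0,0],[-0.0168,-0.0009,0.024,0,0,0],[-0.0168,-0.0009,0.024,0,0,0],[-0.0168,-0.0009,0.024,0,0,0],[-0.0168,-0.0009,0.024,0,0,0],[-0.0166,-0.0008,0.024,0,0,0],[0,0,0,0,0,0]]' 
python3 -m handwheel '[[0,0,0.012,0,0,0],[0,0,0.012,0,0,0],[0,0,0.012,0,0,0],[0,0,0.012,0,0,0],[0,0,0.012,0,0,0],[0,0,0.008,0,0,0],[0,0,0,0,0,0],[0,0,0,0,0,0]]'
python3 - <<'E'
from h import *
o=monitor.get_obs();print(o['ee_pos'],o['tcp_rot'],o['q'],o['wrist_force'])
E
```

```text
time: 4.25
ee_pos: [0.5816, -0.1674, 0.1028]
tcp_rot: [-179.7, -0.1, 97.3]
wrist_force: [-0.6, 0.6, -1.2]
opening: 0.0852
time: 4.92
ee_pos: [0.5832, -0.1661, 0.0394]
tcp_rot: [-180.0, -0.0, 97.3]
wrist_force: [-0.1, 0.3, 0.4]
opening: 0.0856
[ 0.58316307 -0.1660715   0.03939611] [-1.79960473e+02 -1.73037758e-02  9.73230015e+01] [-1.58958814e+01  1.37418612e+01 -3.16985669e+00  7.31314300e+01
  3.18795424e-04  6.67811110e+01] [-0.06923521  0.30458058  0.36652553]
```

```bash
python3 -m handwheel '[[0,0,0.003,0,0,0],[0,0,0.003,0,0,0],[0,0,0,0,0,0],[0,0,0,0,0,0],[0,0,0,0,0,0],[0,0,0,0,0,0],[0,0,0,0,0,0],[0,0,0,0,0,0]]' -1 60
python3 -m handwheel '[[0,0,0,0,0,0],[0,0,0,0,0,0],[0,0,0,0,0,0],[0,0,0,0,0,0],[0,0,0,0,0,0],[0,0,0,0,0,0],[0,0,0,0,0,0],[0,0,0,0,0,0]]'
```

```text
time: 5.58
ee_pos: [0.5836, -0.1664, 0.0343]
tcp_rot: [180.0, 0.0, 97.3]
wrist_force: [-0.9, -0.1, 3.8]
opening: 0.018
time: 6.25
ee_pos: [0.5836, -0.1663, 0.0342]
tcp_rot: [180.0, 0.0, 97.3]
wrist_force: [0.0, -0.1, 5.5]
opening: 0.0181
```

```bash
python3 -m handwheel '[[0,0,-0.008,0,0,0],[0,0,-0.016,0,0,0],[0,0,-0.03,0,0,0],[0,0,-0.03,0,0,0],[0,0,-0.03,0,0,0],[0,0,-0.03,0,0,0],[0,0,-0.03,0,0,0],[0,0,-0.026,0,0,0]]'
python3 -m handwheel '[[0.012,0.0011,0,0,0,0],[0.024,0.0022,0,0,0,0],[0.028,0.0024,0,0,0,0],[0.028,0.0024,0,0,0,0],[0.028,0.0024,0,0,0,0],[0.028,0.0024,0,0,0,0],[0.028,0.0024,0,0,0,0],[0.028,0.0024,0,0,0,0]]'
python3 -m handwheel '[[0.028,0.0024,0,0,0,0],[0.028,0.0024,0,0,0,0],[0.028,0.0024,0,0,0,0],[0.028,0.0024,0,0,0,0],[0.028,0.0024,0,0,0,0],[0.028,0.0024,0,0,0,0],[0.024,0.0022,0,0,0,0],[0.0111,0.0012,0,0,0,0]]'
python3 - <<'E'
from h import *
import pickle
C={n:grab(n) for n in('wrist','top','scene')};pickle.dump(C,open('c3.pkl','wb'));print(C['wrist']['obs']['ee_pos'],C['wrist']['obs']['tcp_rot'])
for n,c in C.items():
    P=cloud(c);z=P[...,2];hsv=cv2.cvtColor(c['img'],cv2.COLOR_RGB2HSV)
    red=near(P,c['obs']['ee_pos'],.1)&((hsv[...,0]<8)|(hsv[...,0]>172))&(hsv[...,1]>130)&(z>.15)&(z<.25)
    p=P[red];zl=np.median(z[red]);h=max(cv2.findContours(red.astype(np.uint8),0,1)[0],key=cv2.contourArea);h=cv2.convexHull(h).reshape(-1,2)
    A=np.linalg.lstsq(np.c_[p[:,:2]-p[:,:2].mean(0),np.ones(len(p))],p[:,2],rcond=None)[0]
    print(n,len(p),'z',zl.round(4),'circ',circ(onz(c,h,zl)),'slope deg',np.degrees(A[:2]).round(2))
print({k:monitor.get_obs()[k] for k in('time','ee_pos','wrist_force','opening')})
c=C['scene'];u,v=310,160;save('s3.png',np.hstack([cv2.resize(C['wrist']['img'],(400,300)),cv2.resize(c['img'][90:270,190:430],(400,300))]))
E
```

```text
time: 6.92
ee_pos: [0.583, -0.1662, 0.2357]
tcp_rot: [-180.0, -0.0, 97.3]
wrist_force: [0.6, 0.4, -2.5]
opening: 0.0178
time: 7.58
ee_pos: [0.5741, 0.04, 0.2327]
tcp_rot: [-179.9, -0.0, 97.3]
wrist_force: [0.9, 0.5, -1.6]
opening: 0.0178
time: 8.25
ee_pos: [0.5657, 0.2449, 0.2323]
tcp_rot: [-179.9, -0.0, 97.4]
wrist_force: [0.5, -0.1, -2.7]
opening: 0.0181
[0.56567303 0.24491673 0.23228685] [-1.79869980e+02 -7.35527307e-03  9.74427838e+01]
wrist 37740 z 0.2095 circ (array([0.5652, 0.2441]), np.float64(0.1537)) slope deg [-0.13 -0.71]
top 498 z 0.2088 circ (array([0.5663, 0.2438]), np.float64(0.1458)) slope deg [-1.14  1.26]
scene 559 z 0.2086 circ (array([0.5712, 0.2391]), np.float64(0.1519)) slope deg [-0.26  0.03]
{'time': 8.4, 'ee_pos': array([0.56620549, 0.2425882 , 0.2326739 ]), 'wrist_force': array([-0.21539068, -0.21727356, -3.24056499]), 'opening': 0.017896463511931922}
```

View pics/s3.png

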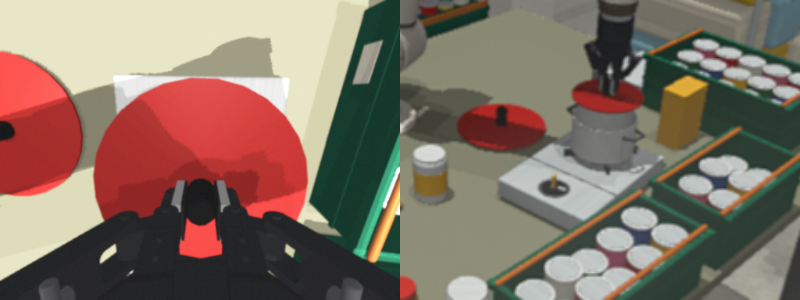

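The lid is held level over the pot. I trim 1 mm and lower.

```bash
python3 -m handwheel '[[0,0.0012,0.006,0,0,0],[0,0,0.008,0,0,0],[0,0,0.008,0,0,0],[0,0,0.006,0,0,0],[0,0,0.004,0,0,0],[0,0,0.002,0,0,0],[0,0,0.001,0,0,0],[0,0,0,0,0,0]]'
python3 -m handwheel '[[0,0,0.001,0,0,0],[0,0,0.001,0,0,0],[0,0,0.001,0,0,0],[0,0,0.001,0,0,0],[0,0,0.001,0,0,0],[0,0,0.001,0,0,0],[0,0,0.001,0,0,0],[0,0,0,0,0,0]]'
```

```text
time: 9.07
ee_pos: [0.5679, 0.2421, 0.1987]
tcp_rot: [-180.0, 0.0, 97.3]
wrist_force: [-0.5, 0.9, -3.0]
opening: 0.0179
time: 9.73
ee_pos: [0.5679, 0.2421, 0.1915]
tcp_rot: [-180.0, 0.0, 97.3]
wrist_force: [-0.2, -0.6, -2.8]
opening: 0.0181
```

```bash
python3 -m handwheel '[[0,0,0.001,0,0,0],[0,0,0.001,0,0,0],[0,0,0.001,0,0,0],[0,0,0.001,0,0,0],[0,0,0.0005,0,0,0],[0,0,0,0,0,0],[0,0,0,0,0,0],[0,0,0,0,0,0]]'
```

```text
time: 10.4
ee_pos: [0.5679, 0.2422, 0.1873]
tcp_rot: [-180.0, -0.0, 97.3]
wrist_force: [-1.1, 0.0, -2.0]
opening: 0.0178
```

```bash
python3 -m handwheel '[[0,0,0.0005,0,0,0],[0,0,0.0005,0,0,0],[0,0,0.0005,0,0,0],[0,0,0.0005,0,0,0],[0,0,0,0,0,0],[0,0,0,0,0,0],[0,0,0,0,0,0],[0,0,0,0,0,0]]'
```

```text
time: 11.07
ee_pos: [0.568, 0.2422, 0.1863]
tcp_rot: [179.9, -0.0, 97.3]
wrist_force: [-2.2, -0.8, 6.1]
opening: 0.0182
```

Contact came at 0.1863, where seating was predicted (0.1862). I release.

```bash
python3 -m handwheel '[[0,0,-0.0005,0,0,0],[0,0,0,0,0,0],[0,0,0,0,0,0],[0,0,0,0,0,0],[0,0,0,0,0,0],[0,0,0,0,0,0],[0,0,0,0,0,0],[0,0,0,0,0,0]]' 0
python3 -m handwheel '[[0,0,-0.003,0,0,0],[0,0,-0.006,0,0,0],[0,0,-0.012,0,0,0],[0,0,-0.015,0,0,0],[0,0,-0.015,0,0,0],[0,0,-0.015,0,0,0],[0,0,-0.015,0,0,0],[0,0,0,0,0,0]]' 0
python3 - <<'E'
from h import *
c=grab('wrist');print(c['obs']['ee_pos'])
P=cloud(c);z=P[...,2];hsv=cv2.cvtColor(c['img'],cv2.COLOR_RGB2HSV)
red=near(P,(.567,.242),.1)&((hsv[...,0]<8)|(hsv[...,0]>172))&(hsv[...,1]>130)&(z>.12)&(z<.2)
p=P[red];zl=np.median(z[red]);h=max(cv2.findContours(red.astype(np.uint8),0,1)[0],key=cv2.contourArea);h=cv2.convexHull(h).reshape(-1,2)
A=np.linalg.lstsq(np.c_[p[:,:2]-p[:,:2].mean(0),np.ones(len(p))],p[:,2],rcond=None)[0]
print('z',zl,circ(onz(c,h,zl)),'slope',np.degrees(A[:2]).round(2))
s=grab('scene');save('s4.png',np.hstack([cv2.resize(c['img'],(400,300)),cv2.resize(s['img'][120:210,250:370],(400,300))]))
E
```

```text
time: 11.73
ee_pos: [0.5679, 0.2422, 0.1857]
tcp_rot: [-180.0, 0.0, 97.3]
wrist_force: [0.2, 0.6, 0.4]
opening: 0.0423
time: 12.4
ee_pos: [0.5685, 0.2424, 0.2706]
tcp_rot: [179.7, -0.1, 97.3]
wrist_force: [1.0, -0.1, 0.5]
opening: 0.0427
[0.56853432 0.24243651 0.27056609]
z 0.16353904034380523 (array([0.5677, 0.2416]), np.float64(0.1529)) slope [-0.   -0.18]
```

View pics/s4.png

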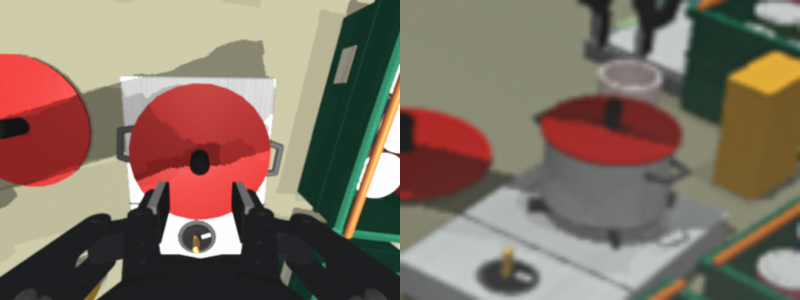

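The lid is seated and level: disc top 0.1635 m (expected 0.164), slope under 0.2°, centre within 1 mm of the rim centre. Pot and hob are unmoved. Now I move to the knob.

```bash
python3 -m handwheel '[[0,0,0,0,0,6.75],[0,0,0,0,0,6.75],[0,0,0,0,0,6.75],[0,0,0,0,0,6.75],[0,0,0,0,0,6.75],[0,0,0,0,0,6.75],[0,0,0,0,0,6.75],[0,0,0,0,0,6.75]]' 0.5
python3 -m handwheel '[[-0.0152,0.0114,0,0,0,0],[-0.0306,0.0229,0,0,0,0],[-0.0306,0.0229,0,0,0,0],[-0.0306,0.0229,0,0,0,0],[-0.0306,0.0229,0,0,0,0],[-0.0306,0.0229,0,0,0,0],[-0.0306,0.0229,0,0,0,0],[-0.0306,0.0229,0,0,0,0]]'
python3 -m handwheel '[[-0.0306,0.0229,0,0,0,0],[-0.0306,0.0229,0,0,0,0],[-0.0306,0.0229,0,0,0,0],[-0.0306,0.0229,0,0,0,0],[-0.0306,0.0229,0,0,0,0],[-0.0306,0.0229,0,0,0,0],[-0.0306,0.0229,0,0,0,0],[-0.0152,0.0114,0,0,0,0]]'
python3 -m handwheel '[[0,0,0.015,0,0,0],[0,0,0.015,0,0,0],[0,0,0.015,0,0,0],[0,0,0.015,0,0,0],[0,0,0.01,0,0,0],[0,0,0,0,0,0],[0,0,0,0,0,0],[0,0,0,0,0,0]]'
cat >> h.py <<'E'
def knob(c,xy,r=.05,zt=None):
    P=cloud(c);z=P[...,2];hsv=cv2.cvtColor(c['img'],cv2.COLOR_RGB2HSV)
    z0=zt or np.percentile(z[near(P,xy,.03)&(z>.02)&(z<.06)],80); m=near(P,xy,r)&(abs(z-z0)<.006)
    m=cv2.morphologyEx(m.astype(np.uint8),cv2.MORPH_OPEN,np.ones((3,3)))
    cn=max(cv2.findContours(m,0,1)[0],key=cv2.contourArea);w=onz(c,cn.reshape(-1,2),z0)[:,:2]
    (cx,cy),(a,b),th=cv2.minAreaRect((w*1000).astype(np.float32));print('top z',z0.round(4),'rect',cx,cy,a,b,th)
    wh=(cv2.drawContours(np.zeros_like(m),[cn],-1,1,-1)>0)&(hsv[...,2]>140)&(hsv[...,1]<70);v,u=np.nonzero(wh)
    q=onz(c,np.c_[u,v],z0)[:,:2];d=q.mean(0)-np.array([cx,cy])/1000;e=np.linalg.svd(q-q.mean(0))[2][0]
    print('ptr',len(u),q.mean(0).round(4),'yaw',np.degrees(np.arctan2(d[1],d[0])).round(1),'axis',np.degrees(np.arctan2(e[1],e[0])).round(1))
E
python3 - <<'E'
from h import *
c=grab('wrist');print(c['obs']['ee_pos'],c['obs']['tcp_rot']);import pickle;pickle.dump(c,open('w5.pkl','wb'))
knob(c,(.47,-.322))
save('w5.png',c['img'],1.4)
E
```

```text
time: 13.17
ee_pos: [0.5677, 0.2421, 0.2654]
tcp_rot: [-180.0, 0.1, 43.0]
wrist_force: [0.3, 0.4, -0.4]
opening: 0.0643
time: 13.83
ee_pos: [0.5178, -0.0417, 0.2656]
tcp_rot: [-180.0, 0.0, 43.3]
wrist_force: [0.7, 0.6, -0.2]
opening: 0.0639
time: 14.5
ee_pos: [0.4683, -0.3257, 0.265]
tcp_rot: [-179.9, 0.1, 43.2]
wrist_force: [0.7, -0.3, -0.2]
opening: 0.0642
time: 15.17
ee_pos: [0.4698, -0.3224, 0.1974]
tcp_rot: [180.0, -0.0, 43.3]
wrist_force: [0.4, -0.6, -0.4]
opening: 0.0639
[ 0.46983602 -0.32240521  0.19744068] [ 1.79961463e+02 -7.66716849e-03  4.33224764e+01]
top z 0.0391 rect 469.89459228515625 -321.832275390625 48.10476303100586 29.69338035583496 39.591060638427734
ptr 138 [ 0.4788 -0.3145] yaw 39.4 axis -140.2
```

View pics/w5.png

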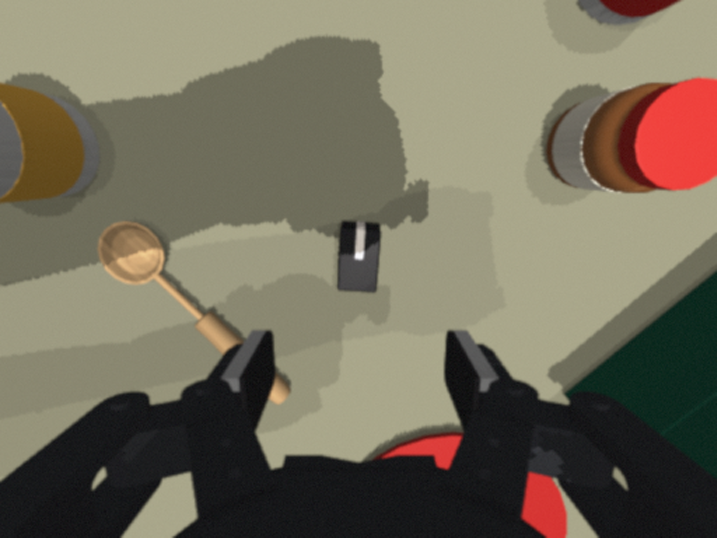

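The view shows the knob at (360,258) with its pointer up-image. It measures 48.1 x 29.7 mm, top at 0.039 m, centre (0.4699,-0.3218), yaw 39.6°. The spoon and jar are well clear of the fingers. I align and descend.

```bash
python3 -m handwheel '[[0,0,0.01,0,0,3.7],[0.0005,-0.0004,0.02,0,0,0],[0,0,0.025,0,0,0],[0,0,0.025,0,0,0],[0,0,0.025,0,0,0],[0,0,0.018,0,0,0],[0,0,0.01,0,0,0],[0,0,0.005,0,0,0]]'
python3 -m handwheel '[[0,0,0.01,0,0,0],[0,0,0.01,0,0,0],[0,0,0.01,0,0,0],[0,0,0.005,0,0,0],[0,0,0,0,0,0],[0,0,0,0,0,0],[0,0,0,0,0,0],[0,0,0,0,0,0]]'
```

```text
time: 15.88
ee_pos: [0.4696, -0.3216, 0.058]
tcp_rot: [-179.9, 0.0, 39.6]
wrist_force: [-0.5, 0.3, -0.1]
opening: 0.064
time: 16.55
ee_pos: [0.4701, -0.322, 0.0244]
tcp_rot: [179.9, -0.0, 39.6]
wrist_force: [1.0, -0.9, 1.5]
opening: 0.0641
```

```bash
python3 -m handwheel '[[0,0,0,0,0,0],[0,0,0,0,0,0],[0,0,0,0,0,0],[0,0,0,0,0,0],[0,0,0,0,0,0],[0,0,0,0,0,0],[0,0,0,0,0,0],[0,0,0,0,0,0]]' -1 60
python3 -m handwheel '[[0,0,0,0,0,0],[0,0,0,0,0,0],[0,0,-0.001,0,0,0],[0,0,-0.005,0,0,0],[0,0,-0.01,0,0,0],[0,0,-0.02,0,0,0],[0,0,-0.02,0,0,0],[0,0,-0.02,0,0,0]]'
```

```text
time: 17.22
ee_pos: [0.4701, -0.3219, 0.0242]
tcp_rot: [180.0, -0.0, 39.6]
wrist_force: [-0.3, 0.1, 4.5]
opening: 0.0291
time: 17.88
ee_pos: [0.4696, -0.3216, 0.1012]
tcp_rot: [-180.0, 0.0, 39.6]
wrist_force: [1.1, -0.4, 0.7]
opening: 0.0289
```

Knob gripped: opening 29 mm, yaw 39.6°, underside 24 mm below the TCP. I turn to the shaft's yaw and hover short of the shaft, to measure it once more from close up.

```bash
python3 -m handwheel '[[0,0,-0.02,0,0,6.65],[0,0,-0.025,0,0,6.65],[0.009,-0.0122,-0.02,0,0,0],[0.0178,-0.0245,-0.005,0,0,0],[0.0178,-0.0245,0,0,0,0],[0.0178,-0.0245,0,0,0,0],[0.0178,-0.0245,0,0,0,0],[0.0178,-0.0245,0,0,0,0]]'
python3 -m handwheel '[[0.0178,-0.0245,0,0,0,0],[0.0178,-0.0245,0,0,0,0],[0.0178,-0.0245,0,0,0,0],[0.0178,-0.0245,0,0,0,0],[0.0178,-0.0245,0,0,0,0],[0.0178,-0.0245,0,0,0,0],[0.0089,-0.0123,0,0,0,0],[0,0,0,0,0,0]]'
python3 - <<'E'
from h import *
c=grab('wrist');c=grab('wrist');print(c['obs']['ee_pos'],c['obs']['tcp_rot'],c['obs']['time']);import pickle;pickle.dump(c,open('w6.pkl','wb'))
save('w6.png',c['img'],1.4)
shaft(c)
E
```

```text
time: 18.55
ee_pos: [0.4979, -0.1562, 0.1706]
tcp_rot: [180.0, -0.0, 26.3]
wrist_force: [0.2, -0.5, -1.0]
opening: 0.0291
time: 19.22
ee_pos: [0.5312, 0.0393, 0.1703]
tcp_rot: [-180.0, -0.0, 26.5]
wrist_force: [0.3, 0.0, -0.3]
opening: 0.0292
[0.53103195 0.03777744 0.17024868] [ 1.79999009e+02 -1.59889441e-03  2.64636258e+01] 19.2667
collar z 0.0595 panel z 0.0557
collar [ 0.3985 -0.0299] 0.2918
mark 940 [ 0.4733 -0.0251  0.0595] yaw 3.6 axis 66.4
brass top 0.0905 [0.5843 0.062  0.0892] 224 px 258.9 130.6 at z=.089 [0.5843 0.062  0.089 ]
```

View pics/w6.png

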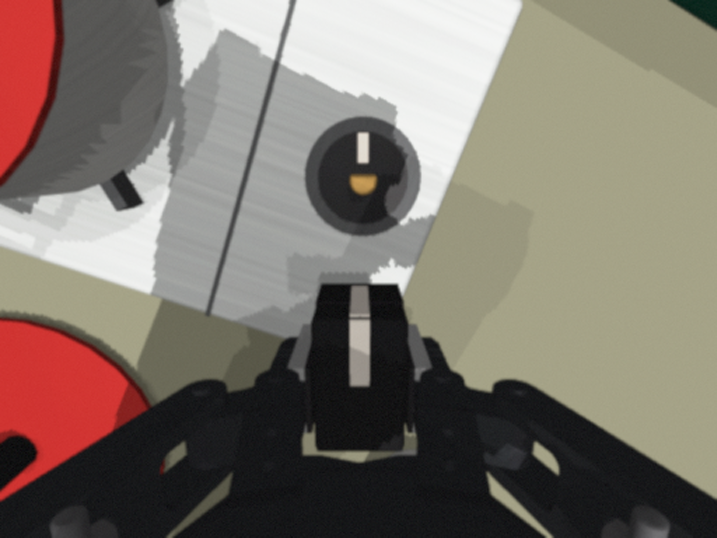

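The knob pointer, shaft mark and flat are now all vertical in the image: shaft at (363,184), mark at (363,148), knob pointer at (360,340). I work out the remaining offset and angle from this same picture.

```bash
python3 - <<'E'
from h import *
import pickle
c=pickle.load(open('w6.pkl','rb'));P=cloud(c);z=P[...,2];hsv=cv2.cvtColor(c['img'],cv2.COLOR_RGB2HSV);o=c['obs']
br=near(P,(.5845,.0625),.015)&(hsv[...,0]>8)&(hsv[...,0]<38)&(hsv[...,1]>80)&(hsv[...,2]>120)&(z>.083)
h=max(cv2.findContours(br.astype(np.uint8),0,1)[0],key=cv2.contourArea)
w=onz(c,h.reshape(-1,2),.0885)[:,:2]
yaw=np.radians(o['tcp_rot'][2]);X=np.array([np.cos(yaw),np.sin(yaw)]);Y=np.array([np.sin(yaw),-np.cos(yaw)])
l=(w-o['ee_pos'][:2]);a,b=l@X,l@Y
print('brass in tool x %.4f..%.4f y %.4f..%.4f'%(a.min(),a.max(),b.min(),b.max()),br.sum())
# flat: edge pixels at top, fit line
top=[(bb,a[abs(b-bb)<.0006].max()) for bb in np.arange(b.min()+.002,b.max()-.0015,.001) if (abs(b-bb)<.0006).any()]
print('flat pts',np.round(top,4).tolist(),'angle',np.degrees(np.arctan(np.polyfit(*np.array(top).T,1)[0])).round(1))
m=near(P,(.598,.069),.014)&(abs(z-.0595)<.003)&(hsv[...,2]>150)&(hsv[...,1]<60);v,u=np.nonzero(m)
q=onz(c,np.c_[u,v],.0595)[:,:2]-o['ee_pos'][:2];qa,qb=q@X,q@Y;ok=abs(qb-np.median(qb))<.004
print('mark tool x',qa[ok].min().round(4),qa[ok].max().round(4),'y',np.median(qb[ok]).round(4),'slope',np.degrees(np.arctan(np.polyfit(qa[ok],qb[ok],1)[0])).round(1),ok.sum())
# knob top
mk=near(P,o['ee_pos'],.04)&(abs(z-.184)<.006)
k=P[mk][:,:2]-o['ee_pos'][:2];ka,kb=k@X,k@Y
print('knob top z',np.median(z[mk]).round(4),'x',np.percentile(ka,[1,99]).round(4),'y',np.percentile(kb,[2,50,98]).round(4))
mw=mk&(hsv[...,2]>130)&(hsv[...,1]<80);k=P[mw][:,:2]-o['ee_pos'][:2];ka,kb=k@X,k@Y;s=(abs(kb-np.median(kb))<.004)&(ka>0)
print('ptr x',np.percentile(ka[s],[2,98]).round(4),'y',np.median(kb[s]).round(4),'slope',np.degrees(np.arctan(np.polyfit(ka[s],kb[s],1)[0])).round(1),s.sum())
print(monitor.get_obs()['ee_pos'])
E
```

```text
brass in tool x 0.0539..0.0616 y -0.0043..0.0085 185
flat pts [[-0.0023, 0.0616], [-0.0013, 0.0616], [-0.0003, 0.0616], [0.0007, 0.0616], [0.0017, 0.0616], [0.0027, 0.0616], [0.0037, 0.0616], [0.0047, 0.0616], [0.0057, 0.0616], [0.0067, 0.0616]] angle 0.0
mark tool x 0.0693 0.0843 y 0.0023 slope -0.2 147
knob top z 0.1846 x [-0.0237  0.0233] y [-0.0185  0.0006  0.0192]
ptr x [0.0017 0.0235] y 0.0006 slope -0.2 674
[0.53093435 0.03677692 0.17020093]
```

```bash
python3 -m handwheel '[[0.006,0.0001,0,0,0,0],[0.014,0.0002,0,0,0,0],[0.02,0.0002,0,0,0,0],[0.014,0.0001,0,0,0,0],[0.0067,0.0001,0,0,0,0],[0,0,0.01,0,0,0],[0,0,0.015,0,0,0],[0,0,0.01,0,0,0]]'
python3 -m handwheel '[[0,0,0.007,0,0,0],[0,0,0.005,0,0,0],[0,0,0.003,0,0,0],[0,0,0,0,0,0],[0,0,0,0,0,0],[0,0,0,0,0,0],[0,0,0,0,0,0],[0,0,0,0,0,0]]'
python3 -c "
from h import *
o=monitor.get_obs();print(o['ee_pos'],o['tcp_rot'],o['wrist_force'],o['torque'])"
```

```text
time: 19.98
ee_pos: [0.585, 0.0619, 0.133]
tcp_rot: [-180.0, 0.1, 26.3]
wrist_force: [-0.9, -0.2, -0.4]
opening: 0.0292
time: 20.65
ee_pos: [0.586, 0.0628, 0.1202]
tcp_rot: [180.0, -0.0, 26.3]
wrist_force: [0.1, -0.2, -0.8]
opening: 0.029
[0.58597199 0.0628114  0.12023044] [ 1.79986162e+02 -3.63402159e-02  2.63173962e+01] [ 0.06096053 -0.20485926 -0.77579006] [-0.03507056 -0.00899032  0.05247834]
```

```bash
python3 -m handwheel '[[-0.0002,-0.0004,0.002,0,0,0],[0,0,0.002,0,0,0],[0,0,0.002,0,0,0],[0,0,0.002,0,0,0],[0,0,0.001,0,0,0],[0,0,0.001,0,0,0],[0,0,0.001,0,0,0],[0,0,0,0,0,0]]'
```

```text
time: 21.32
ee_pos: [0.5854, 0.0631, 0.1086]
tcp_rot: [-180.0, -0.0, 26.3]
wrist_force: [0.9, 0.6, -2.1]
opening: 0.0296
```

It is already 4 mm below the shaft-top height with no upward force, so the socket has entered. I continue down.

```bash
python3 -m handwheel '[[0,0,0.002,0,0,0],[0,0,0.002,0,0,0],[0,0,0.002,0,0,0],[0,0,0.002,0,0,0],[0,0,0.002,0,0,0],[0,0,0.002,0,0,0],[0,0,0.001,0,0,0],[0,0,0,0,0,0]]'
python3 -m handwheel '[[0,0,0.001,0,0,0],[0,0,0.001,0,0,0],[0,0,0.001,0,0,0],[0,0,0.001,0,0,0],[0,0,0.001,0,0,0],[0,0,0,0,0,0],[0,0,0,0,0,0],[0,0,0,0,0,0]]'
```

```text
time: 21.98
ee_pos: [0.5854, 0.0631, 0.0955]
tcp_rot: [-180.0, 0.0, 26.3]
wrist_force: [2.0, -0.1, -1.9]
opening: 0.0292
time: 22.65
ee_pos: [0.5855, 0.0631, 0.091]
tcp_rot: [180.0, -0.0, 26.3]
wrist_force: [0.5, 0.3, 1.7]
opening: 0.029
```

It is home at 0.091 as predicted. Now I press.

```bash
python3 -m handwheel '[[0,0,0.001,0,0,0],[0,0,0.001,0,0,0],[0,0,0.001,0,0,0],[0,0,0.001,0,0,0],[0,0,0.001,0,0,0],[0,0,0,0,0,0],[0,0,0,0,0,0],[0,0,0,0,0,0]]' -1 80
```

```text
time: 23.32
ee_pos: [0.5855, 0.0631, 0.086]
tcp_rot: [180.0, -0.0, 26.3]
wrist_force: [0.1, 0.6, 4.9]
opening: 0.0286
```

```bash
python3 -m handwheel '[[0,0,0.0005,0,0,0],[0,0,0.0005,0,0,0],[0,0,0.0005,0,0,0],[0,0,0,0,0,0],[0,0,0,0,0,0],[0,0,0,0,0,0],[0,0,0,0,0,0],[0,0,0,0,0,0]]'
```

```text
time: 23.98
ee_pos: [0.5855, 0.063, 0.0847]
tcp_rot: [180.0, -0.0, 26.3]
wrist_force: [-0.8, 0.3, 5.7]
opening: 0.0288
```

```bash
python3 -m handwheel '[[0,0,0.0004,0,0,0],[0,0,0.0004,0,0,0],[0,0,0.0004,0,0,0],[0,0,0,0,0,0],[0,0,0,0,0,0],[0,0,0,0,0,0],[0,0,0,0,0,0],[0,0,0,0,0,0]]'
python3 - <<'E'
from h import *
C={n:grab(n) for n in('wrist','scene','top')};o=C['wrist']['obs'];print(o['ee_pos'],o['wrist_force'])
c=C['wrist'];P=cloud(c);z=P[...,2];hsv=cv2.cvtColor(c['img'],cv2.COLOR_RGB2HSV)
m=near(P,(.5855,.063),.03)&(z>.085)&(z<.125);print('knob top z',np.percentile(z[m],[25,50,75]).round(4))
mk=m&(hsv[...,2]<100)|m&(hsv[...,2]>130)&(hsv[...,1]<80)
k=P[m][:,:2];yaw=np.radians(26.3);X=np.array([np.cos(yaw),np.sin(yaw)]);print('knob x rel tcp',np.percentile((k-o['ee_pos'][:2])@X,[1,99]).round(4))
s=C['scene']['img'];t=C['top']['img']
save('s7.png',np.hstack([cv2.resize(c['img'],(400,300)),cv2.resize(s[130:250,220:380],(400,300))]))
P=cloud(C['top']);h2=cv2.cvtColor(t,cv2.COLOR_RGB2HSV)
red=near(P,(.567,.242),.1)&((h2[...,0]<8)|(h2[...,0]>172))&(h2[...,1]>130)&(P[...,2]>.12)
print('lid top cam',P[red].mean(0).round(4),red.sum())
E
```

```text
time: 24.65
ee_pos: [0.5856, 0.063, 0.0841]
tcp_rot: [180.0, -0.1, 26.3]
wrist_force: [-2.3, 0.3, 9.3]
opening: 0.0291
[0.58560078 0.06304387 0.08408258] [-2.32678791  0.31089052  9.33836   ]
knob top z [0.0979 0.0986 0.1024]
knob x rel tcp [-0.0235  0.0235]
lid top cam [0.5664 0.2424 0.1631] 1525
```

View pics/s7.png

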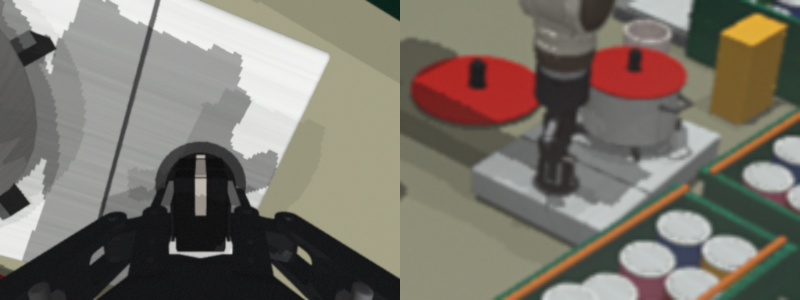

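The knob top is at 0.098 m, which is home with the shaft at its stop. Push is about 10 N, and the lid is still level on the pot. Handing in.

```bash
python3 -c "
from h import *
print(monitor.get_obs()['ee_pos'],monitor.get_obs()['wrist_force']);print(order.job_done())"
```

```text
[0.58557915 0.06305857 0.08405198] [-2.29874907 -0.03893559  9.41493759]
the job is handed in; nothing more can be done
None
```

I set the smallest red lid on the pot and let go of it. I then turned the knob to match the shaft's flat, pushed it fully home and handed in while still holding it pressed, at about 25 s of the 58 s allowed.

- **Lid:** after release the disc top was at 0.1635 m against an expected 0.164 m. Its slope was under 0.2° and its centre within about 1 mm of the pot's rim centre. The top camera still showed it there at the end.
- **Knob:** its pointer and the shaft's mark and flat agreed to within about 1°, at a yaw of about 26°. The socket slid over the shaft without resistance and met the shaft top at the predicted height.
- **Press:** I then pushed the knob down 7 mm. Its top ended at about 0.098 m, and the upward force rose to about 9–10 N, so the shaft should be at its stop.
- **Checks that disagreed:** my automatic collar and mark fit misread two wrist views, picking up wrong pixels. I replaced those values with a direct fit of the shaft's brass top, the mark and the knob in one picture. The scene camera placed the lid and pot 3–6 mm away from the other cameras, so I used the wrist camera for alignment.

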